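# Jam the locknut on a banding-wheel spindle

### The job

The height of this turquoise banding-wheel stand has just been set and must be locked. Lay the long steel holding bar on edge into the slot across the spindle's top and into the notch of the upright post beside it, so that it lies down on the floor of both and keeps the spindle from turning; then swing the brass locknut's lever clockwise (seen from above) until the nut is tight against its stop. Leave the bar in place and do not let the spindle turn.

Things in the scene. Friction and masses are not known exactly. Their poses are not given: they have to be found in the camera images.
- stand: Fixed turquoise cast stand, foot 170 mm across. Origin on the table at the spindle axis, z up. Slot across the spindle top (44 mm long, on the axis) and notch in the post (16 mm long, 120 mm along +y) are in line along y: 18 mm wide, floors 105 mm high, walls flaring from 121 mm up to a 43 mm mouth at 139 mm. Clear for fingers between them, 22 to 112 mm along +y. Bar's middle belongs at y = 58 mm, +-20.
- holding_bar: Longest steel bar: 190 mm long (x), 14 mm wide (y), 22 mm tall (z), 0.4 kg, lying on its 14 mm edge on the table. Origin at the centre of its underside. Bystanders lie about in shuffled places: a steel bar only 85 mm long (too short to reach the post) and a pale wooden batten 32 mm wide (too wide for the slot).
- spindle (a joint): Turn of the steel spindle in the stand (rad, positive anticlockwise from above); near 0 its slot is in line with the notch. It turns easily (0.05 N m): unheld, it is dragged round with the nut. With the bar in place it has about 0.1 rad of play. It must stay within 0.26 rad of 0 throughout.
- locknut (a joint): Turn of the brass hex locknut on the spindle (rad, grows clockwise from above): starts 0 to 0.3, tight at its stop 1.45 (over 1.2 will do); friction 0.25 N m, stays put. Its lever ends in an upright round pin, diameter 20 mm, 95 mm from the axis, 74 to 132 mm high (lever top 83 mm). Seen from above the lever points (spindle - locknut) anticlockwise from stand +x: along +x at 0, near -y when tight.
Things that resemble listed ones, but are neither listed nor needed, are in the scene too. Of the things shaped like the holding_bar, the steel one is meant. Leave any blue look-alike of the stand alone.

How it is judged:
On the way, in this order (a step that is already met when the one before it is completed fails the run):
1. the holding bar lies in the spindle slot and the post's notch, the nut not yet turned (x of holding_bar in the frame of stand between -0.012 and 0.012 m and y of holding_bar in the frame of stand between 0.03 and 0.085 m and z of holding_bar in the frame of stand between 0.097 and 0.113 m and angle between the x axis of holding_bar and the y axis of stand, either way round below 0.2 rad and value of joint locknut below 0.6 rad), for 0.2 s.
2. the locknut is tight while the bar holds the spindle (x of holding_bar in the frame of stand between -0.012 and 0.012 m and y of holding_bar in the frame of stand between 0.03 and 0.085 m and z of holding_bar in the frame of stand between 0.097 and 0.113 m and angle between the x axis of holding_bar and the y axis of stand, either way round below 0.2 rad and value of joint spindle between -0.26 and 0.26 rad and value of joint locknut above 1.2 rad), for 0.2 s.
At the end, for the whole second after the job is handed in: Bar at rest down in slot and notch (underside within 8 mm of 105 mm height, 12 mm sideways and 0.2 rad of the slot line, middle 30 to 85 mm from the spindle axis towards the post), locknut over 1.2 rad, spindle within 0.26 rad of 0 (all of step 2 and linear speed of holding_bar below 0.03 m/s); the robot touches nothing.
It fails at once if the spindle is turned more than 0.26 rad (15 degrees) from its setting (value of joint spindle above 0.26 rad or value of joint spindle below -0.26 rad).
It also fails if it takes over 54 s, if anything falls off the work surface, if the arm or the gripper's body presses on something with over 40 N, if the wrist force passes 120 N, or if a joint passes its speed limit or range.

### The arm

A 6-joint arm with a two-finger parallel gripper is mounted at the origin on the work surface. World frame = base frame: x ahead of the robot, y to its left, z up, the work surface at z = 0. Lengths are in m, angles in rad, forces in N, time in s.
With the tool pointing down it reaches from about 0.25 to 0.8 m from the base axis. Payload 8.5 kg.
Tool frame: the origin (TCP) lies midway between the tips of the shut fingers; the grasp point (between the pads) lies 19 mm behind it (robot.hold_point_z is the distance from the TCP to the grasp point, in m); z points along the fingers, y is the line along which they close (so a half turn about z gives the same grasp; the last joint's range is limited). The gripper opens to 85 mm and grips with 20 to 120 N. Pads are 22 mm wide; open, the fingers measure 114 mm over their backs; the gripper's body (76 mm by 85 mm) begins 54 mm behind the grasp point. The pads swing forward as they close: fully open they stand 13 mm farther back than shut.
Start: joints at [1.344, 0.238, -0.013, 1.319, 0, 1.571], TCP at [0.118, 0.512, 0.231] pointing down, gripper open.
Joint ranges: [-2.66, 2.66], [-1.03, 1.9], [-1.14, 1.46], [-1.82, 2.27], [-1.45, 1.34], [-3.14, 3.14]. Speed limits (rad/s): [2.22, 2.22, 2.79, 3.14, 3.14, 3.14].

### API

Orientations are given as a unit quaternion [w, x, y, z].
In Python, from cell import readout, viewer, job, robot gives the robot as it stands.
- The arm moves only by the shell command python3 -m creep 'ROWS' [OPENING] [FORCE]. ROWS is JSON, a list of rows, each a list of 4 numbers: the shift along the tool's x, y, z in units of 50 mm (1.0 is 50 mm), then the turn about the tool's z in units of 8 degrees (1.0 is 8 degrees). In form: [[x, y, z, spin], ...]. A call has 1 to 5 rows; each row shifts and turns the commanded pose from where the row before left it, along the tool's axes as they then stand; what a row does not reach is not made up. A row lasts 1/10 s, in which the tool goes at most 50 mm and 8.59 degrees, less where a joint would pass 70% of its speed; a pose out of reach is approached as far as the arm can. A call is refused whole if a number of a shift passes 1 or a number of a turn 1, either way. A call with a gripper value outside its range is refused whole. OPENING is the finger opening in mm, from 0 to 85.4, set as the call begins (- or left out, the last holds). The fingers move at their own pace and stop on an object; FORCE is the grip in N (left out, the last holds). Time passes only in rows, so rows that do not move let the fingers close. It gives the time, the measured TCP pose, the force, the opening and the grip force at its end, in the units of the state.
- readout.get_state(): the state, without advancing time (a new reading comes with each control period).
- viewer.get_image(name): name is "side" or "top" or "wrist"; returns (picture, depth): 400x640x3 uint8, red, green, blue; 400x640 float32, m along the optical axis (not along the pixel's ray), 0 where there is no reading.
- viewer.camera_params(name): a dict with "camera_matrix" (3x3 intrinsics, pixels), "world_from_camera" (4x4, takes a point from camera to world coordinates); the wrist camera has in their place "hand_eye" (4x4, takes a point from camera to tool coordinates, whose origin is the TCP and whose axes are the flange's). Camera axes: x right, y down, z forward; pixel columns grow to the right and rows downward; lengths in m; the calibration is good to about 2 mm. A picture is of the moment at which its call begins: read the wrist's pose just before it. camera_params takes no time and is no camera call.
- job.hand_in(): hands the job in; it is judged then, once.
The state is a dict: "time_s": time; "joint_pos": joint angles; "joint_velocities": joint speeds; "tau": joint torques, N m; "tcp_pos": TCP position; "tcp_rot": TCP orientation; "contact_force": force on the tool from outside, world axes, zero at the start; "wrist_torque": the same for the moment, N m; "finger_gap": finger opening in m; "gripper_force": force on a finger pad.
Only numpy, scipy, OpenCV 4.12 (cv2) and the standard library are available. Lean on these libraries where they do the work, as an engineer would, in place of code of your own. Each camera call takes 0.05 s, during which the arm holds its last target. There are 200 camera calls.

## Working session

There is one attempt and no reset: what is moved stays moved. The work goes in short steps, Python scripts to look and compute and a shell command to move; the robot and the scene stay as the last step left them, time stands still between calls to the robot, and variables do not carry over. Pictures are saved under pics/ and viewed, at most 10 in all, crops included, and the job is handed in when it is done.

```bash
mkdir -p pics; cat > h.py <<'E'
import numpy as np, cv2
from cell import readout, viewer, job, robot
from scipy.spatial.transform import Rotation as R
def tool():
    s=readout.get_state(); q=s["tcp_rot"]
    T=np.eye(4); T[:3,:3]=R.from_quat([q[1],q[2],q[3],q[0]]).as_matrix(); T[:3,3]=s["tcp_pos"]; return T
def look(n,fn=None):
    T=tool(); im,d=viewer.get_image(n); p=viewer.camera_params(n)
    W=p["world_from_camera"] if "world_from_camera" in p else T@np.array(p["hand_eye"])
    K=np.array(p["camera_matrix"]); v,u=np.mgrid[:d.shape[0],:d.shape[1]]
    c=np.stack([(u-K[0,2])/K[0,0]*d,(v-K[1,2])/K[1,1]*d,d,np.ones_like(d)],-1)
    P=(c@np.array(W).T)[...,:3]; P[d==0]=np.nan
    if fn: cv2.imwrite("pics/"+fn,im[...,::-1]); np.savez("pics/"+fn[:-4],im=im,P=P)
    return im,P
E
python3 - <<'E'
from h import *
look("top","t0.png");look("side","s0.png")
s=readout.get_state();print(s["time_s"],s["tcp_pos"],tool()[:3,:3].round(3),s["contact_force"])
E
```

```text
0.1 [0.1179775  0.51117753 0.23073004] [[-0.974  0.225 -0.   ]
 [ 0.225  0.974 -0.001]
 [-0.    -0.001 -1.   ]] [-1.0442555   0.29822355 -0.12555268]
```

View pics/t0.png

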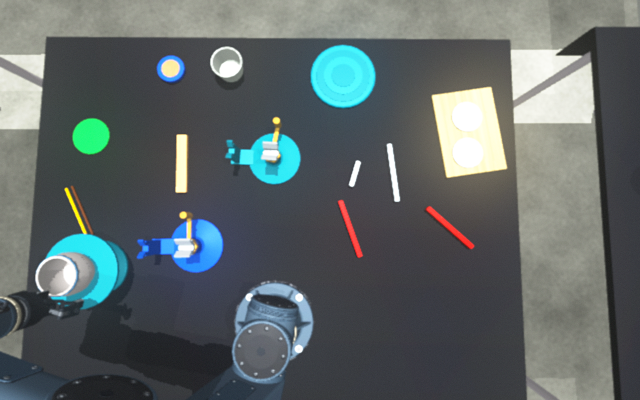

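View pics/s0.png

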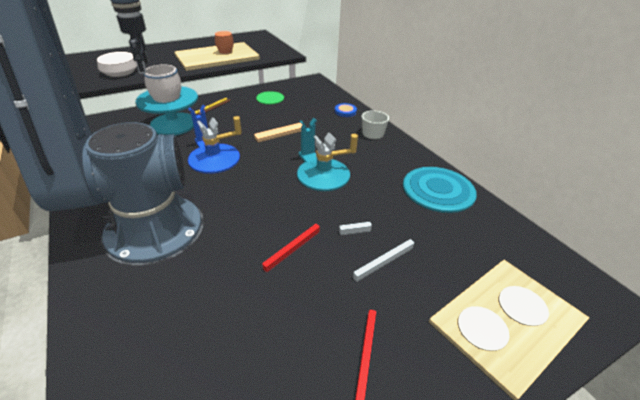

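The top view shows the turquoise stand at about (272,157), with its post at (232,152) and the lever pin at (277,122). The long steel bar runs from (390,145) to (397,200), and the short one is at (355,173). The blue look-alike is at (195,245).

```bash
python3 - <<'E'
from h import *
z=np.load("pics/t0.npz");im,P=z["im"].astype(int),z["P"]
def reg(u0,u1,v0,v1,m):
    M=np.zeros(m.shape,bool);M[v0:v1,u0:u1]=1;return P[M&m]
bright=im.min(-1)>130
b=reg(378,410,135,210,bright&(P[...,2]>.01)); r=cv2.minAreaRect(b[:,:2].astype(np.float32)*1000);print("bar",len(b),r,np.median(b[:,2]),cv2.boxPoints(r).tolist())
st=reg(222,302,128,186,(im[...,2]>im[...,0]+50)&(P[...,2]<.03)&(P[...,2]>.002));print("foot z",np.median(st[:,2]))
(c,rad)=cv2.minEnclosingCircle(st[:,:2].astype(np.float32));print("foot",c,rad)
for n,lo,hi,bx in (("post",.1,.17,(222,245,135,170)),("spin",.1,.17,(255,290,140,170)),("pin",.1,.16,(268,285,112,132))):
    q=reg(*bx,(P[...,2]>lo)&(P[...,2]<hi));print(n,len(q),q.mean(0) if len(q) else 0,q.max(0),q.min(0))
E
```

```text
bar 288 ((480.513427734375, -382.7508544921875), (189.50343322753906, 16.24810791015625), 7.174935340881348) 0.0212762037947829 [[385.4889831542969, -386.52484130859375], [387.5183410644531, -402.64569091796875], [575.537841796875, -378.97686767578125], [573.508544921875, -362.85601806640625]]
foot z 0.014590781400575459
foot (0.5246946811676025, 0.04733360558748245) 0.12404623627662659
post 121 [0.53347133 0.12581238 0.12157273] [0.55841314 0.13492595 0.14229694] [0.5055091  0.11814558 0.10083686]
spin 265 [0.52901381 0.00656091 0.12319617] [0.55313357 0.03034973 0.14178515] [ 0.50082632 -0.01626646  0.10043174]
pin 49 [ 0.61750008 -0.01155244  0.12664032] [ 0.62727495 -0.00146443  0.13444567] [ 0.60977    -0.02056209  0.10457337]
```

```bash
python3 -m creep '[[-0.69,-0.48,0,0],[-0.69,-0.48,0,0],[-0.69,-0.48,0,0],[-0.69,-0.48,0,0],[-0.69,-0.48,0,0]]' 60 40
python3 -m creep '[[-0.69,-0.48,0,0],[-0.69,-0.48,0,0],[-0.69,-0.48,0,0],[-0.69,-0.48,0,0],[-0.69,-0.48,0,0]]'
```

```text
time_s: 0.6
tcp_pos: [0.2598, 0.3543, 0.2311]
tcp_rot: [-0.0, 0.113, 0.994, -0.0]
contact_force: [0.5, 0.8, -0.0]
finger_gap: 0.0599
gripper_force: 0.0
time_s: 1.1
tcp_pos: [0.401, 0.1985, 0.2312]
tcp_rot: [-0.0, 0.113, 0.994, -0.0]
contact_force: [1.9, 1.2, -0.6]
finger_gap: 0.0599
gripper_force: 0.0
```

```bash
python3 -m creep '[[-0.3,-0.78,0,0],[-0.3,-0.78,0,0],[-0.3,-0.78,0,0],[-0.3,-0.78,0,0],[-0.3,-0.78,0,0]]'
python3 -m creep '[[-0.3,-0.78,0,0],[-0.3,-0.78,0,0],[-0.3,-0.78,0,0],[-0.3,-0.78,0,0],[-0.3,-0.78,0,0]]'
python3 -m creep '[[-0.3,-0.78,0,0],[-0.3,-0.78,0,0],[-0.3,-0.78,0,0],[0,0,0,-1],[0,0,0,-1]]'
python3 -m creep '[[0,0,0,-0.5],[0,0,0,0]]'
python3 - <<'E'
from h import *
T=tool();s=readout.get_state();print(s["joint_pos"].round(3) if hasattr(s["joint_pos"],"round") else s["joint_pos"])
im,P=look("wrist","w1.png");print(T.round(3))
E
```

```text
time_s: 1.6
tcp_pos: [0.4292, -0.0085, 0.2312]
tcp_rot: [-0.0, 0.113, 0.994, -0.0]
contact_force: [1.2, 0.9, 0.1]
finger_gap: 0.06
gripper_force: 0.0
time_s: 2.1
tcp_pos: [0.4584, -0.2154, 0.2311]
tcp_rot: [-0.0, 0.113, 0.994, 0.0]
contact_force: [0.8, -0.4, -0.2]
finger_gap: 0.0598
gripper_force: 0.0
time_s: 2.6
tcp_pos: [0.4758, -0.3391, 0.2302]
tcp_rot: [-0.001, -0.028, 1.0, 0.0]
contact_force: [-0.2, 0.3, -0.3]
finger_gap: 0.06
gripper_force: 0.0
time_s: 2.8
tcp_pos: [0.476, -0.3378, 0.2308]
tcp_rot: [-0.0, -0.061, 0.998, 0.0]
contact_force: [0.0, -0.4, -0.1]
finger_gap: 0.0599
gripper_force: 0.0
[-0.617  0.341  0.131  1.362 -0.    -0.74 ]
[[-0.992 -0.123 -0.001  0.476]
 [-0.123  0.992  0.    -0.338]
 [ 0.001  0.001 -1.     0.231]
 [ 0.     0.     0.     1.   ]]
```

View pics/w1.png

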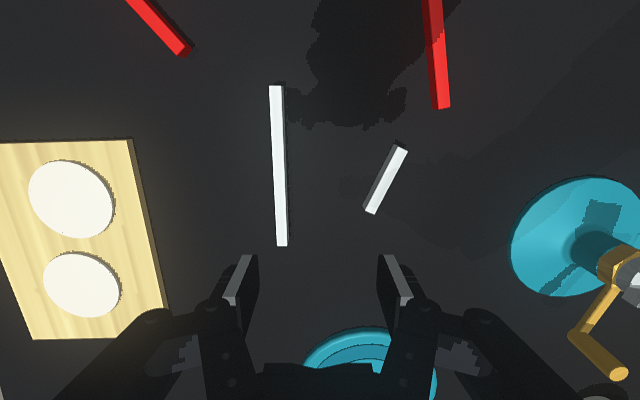

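The wrist view shows the long bar running from (275,86) to (282,245), with the short bar at (386,179) clear of it.

```bash
python3 - <<'E'
from h import *
z=np.load("pics/w1.npz");im,P=z["im"].astype(int),z["P"];T=tool()
M=np.zeros(im.shape[:2],bool);M[75:256,260:296]=1
b=P[M&(im.min(-1)>130)&(P[...,2]>.014)]
r=cv2.minAreaRect(b[:,:2].astype(np.float32)*1000);print(r,np.median(b[:,2]))
c=np.array([*np.array(r[0])/1000,0.022]);print("units",(T[:3,:3].T@(c-T[:3,3]))/.05, "yawx",np.degrees(np.arctan2(T[1,0],T[0,0])))
E
```

```text
((480.9253234863281, -381.8810119628906), (189.3275146484375, 13.630596160888672), 7.208212375640869) 0.021474032877569438
units [ 0.00686411 -0.89010064  4.17875677] yawx -173.1031312661209
```

```bash
python3 -m creep '[[0,-0.89,0,0],[0,0,0.9,0],[0,0,0.9,0],[0,0,0.9,0],[0,0,0.7,0]]' 40 40
python3 -m creep '[[0,0,0.5,0],[0,0,0.3,0],[0,0,0.2,0],[0,0,0.1,0],[0,0,0,0]]'
```

```text
time_s: 3.35
tcp_pos: [0.4808, -0.3812, 0.0587]
tcp_rot: [-0.001, -0.06, 0.998, 0.001]
contact_force: [0.5, 0.5, -0.2]
finger_gap: 0.0401
gripper_force: 0.0
time_s: 3.85
tcp_pos: [0.4817, -0.3819, 0.0062]
tcp_rot: [-0.0, -0.061, 0.998, 0.0]
contact_force: [0.1, 0.3, 0.5]
finger_gap: 0.0401
gripper_force: 0.0
```

```bash
python3 -m creep '[[0,0,0,0],[0,0,0,0],[0,0,0,0],[0,0,0,0],[0,0,0,0]]' 0 80
python3 -m creep '[[0,0,0,0],[0,0,0,0],[0,0,0,0],[0,0,-0.2,0],[0,0,-0.6,0]]'
python3 -m creep '[[0,0,-0.9,0],[0,0,-0.9,0],[0,0,-0.9,0],[0,0,-0.9,0],[0,0,-0.6,0]]'
```

```text
time_s: 4.35
tcp_pos: [0.4822, -0.3825, 0.0076]
tcp_rot: [0.001, -0.061, 0.998, -0.001]
contact_force: [-0.7, -0.1, 6.5]
finger_gap: 0.0118
gripper_force: 79.8
time_s: 4.85
tcp_pos: [0.4797, -0.3803, 0.0444]
tcp_rot: [-0.002, -0.061, 0.998, 0.002]
contact_force: [0.4, -0.3, -4.6]
finger_gap: 0.0118
gripper_force: 78.7
time_s: 5.35
tcp_pos: [0.4816, -0.3819, 0.2603]
tcp_rot: [0.001, -0.061, 0.998, -0.001]
contact_force: [0.6, -0.5, -5.7]
finger_gap: 0.0119
gripper_force: 78.8
```

```bash
python3 -m creep '[[-0.17,0.77,0,0],[-0.17,0.77,0,0],[-0.17,0.77,0,0],[-0.17,0.77,0,0],[-0.17,0.77,0,0]]'
python3 -m creep '[[-0.17,0.77,0,0],[-0.17,0.77,0,0],[-0.17,0.77,0,0],[-0.17,0.77,0,0],[-0.17,0.77,0,0]]'
python3 -m creep '[[-0.17,0.77,0,0],[-0.17,0.77,0,0],[-0.17,0.77,0,0],[-0.17,0.77,0,0],[0,0,0,-0.5]]'
python3 -m creep '[[0,0,0,-0.9],[0,0,0,-0.9],[0,0,0,-0.9],[0,0,0,-0.9],[0,0,0,-0.9]]'
python3 -m creep '[[0,0,0,-0.9],[0,0,0,-0.9],[0,0,0,-0.9],[0,0,0,-0.9],[0,0,0,-0.9]]'
python3 -m creep '[[0,0,0,-0.6],[0,0,0,0],[0,0,0,0],[0,0,0,0]]'
python3 - <<'E'
from h import *
T=tool();im,P=look("wrist","w2.png");print(T.round(3));look("top","t2.png")
E
```

```text
time_s: 5.85
tcp_pos: [0.4997, -0.184, 0.2566]
tcp_rot: [-0.0, -0.061, 0.998, 0.0]
contact_force: [0.7, 0.1, -4.7]
finger_gap: 0.0118
gripper_force: 79.2
time_s: 6.35
tcp_pos: [0.5184, 0.0122, 0.2567]
tcp_rot: [-0.0, -0.061, 0.998, -0.0]
contact_force: [0.5, -0.8, -4.7]
finger_gap: 0.0116
gripper_force: 79.2
time_s: 6.85
tcp_pos: [0.5337, 0.1718, 0.2561]
tcp_rot: [-0.0, -0.098, 0.995, 0.001]
contact_force: [0.9, -1.0, -5.1]
finger_gap: 0.012
gripper_force: 79.5
time_s: 7.35
tcp_pos: [0.5334, 0.1674, 0.2564]
tcp_rot: [-0.001, -0.401, 0.916, 0.0]
contact_force: [0.0, 0.0, -4.8]
finger_gap: 0.0122
gripper_force: 79.5
time_s: 7.85
tcp_pos: [0.5334, 0.1674, 0.2564]
tcp_rot: [-0.0, -0.665, 0.747, 0.0]
contact_force: [-0.6, 1.3, -4.4]
finger_gap: 0.0118
gripper_force: 79.5
time_s: 8.25
tcp_pos: [0.5339, 0.1675, 0.2564]
tcp_rot: [-0.0, -0.693, 0.721, 0.0]
contact_force: [-0.0, -0.0, -4.9]
finger_gap: 0.0118
gripper_force: 79.5
[[-0.04  -0.999 -0.     0.534]
 [-0.999  0.04  -0.     0.167]
 [ 0.     0.    -1.     0.256]
 [ 0.     0.     0.     1.   ]]
```

View pics/w2.png

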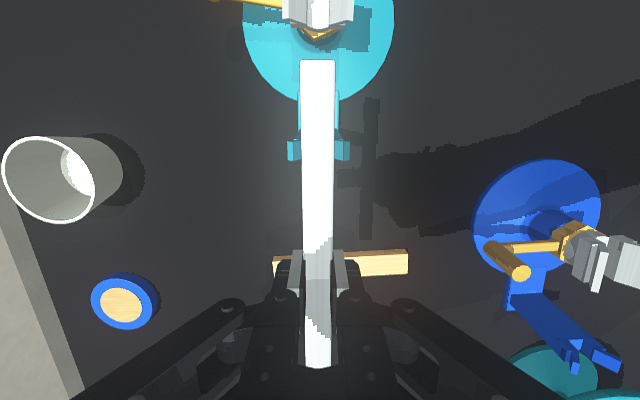

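The wrist view shows the held bar running from (317,60) to (317,365). The post cheeks are at (294,149) and (342,149), and the spindle top is at (283..353, 0..22). All are nearly in line.

```bash
python3 - <<'E'
from h import *
z=np.load("pics/w2.npz");im,P=z["im"].astype(int),z["P"]
def st(n,q): print(n,len(q),"min",q.min(0).round(4),"max",q.max(0).round(4),"mid",((q.min(0)+q.max(0))/2).round(4))
H=P[...,2]
blue=im[...,2]>im[...,0]+30
M=np.zeros(H.shape,bool);M[130:170,280:360]=1
st("post>137",P[M&(H>.137)&(H<.15)]);st("post>.12",P[M&(H>.12)&(H<.15)&blue])
M=np.zeros(H.shape,bool);M[0:45,270:370]=1
q=P[M&(H>.136)&(H<.15)];st("spin",q)
x=q[:,0];L=q[x<x.mean()-.012];Rr=q[x>x.mean()+.012];st("L",L);st("R",Rr)
M=np.zeros(H.shape,bool);M[58:240,290:345]=1
b=P[M&(H>.25)];r=cv2.minAreaRect(b[:,:2].astype(np.float32)*1000);print("bar",r,np.median(b[:,2]),b[:,1].min()); 
for n in (b[:,1]<.1),(b[:,1]>.13): print(np.median(b[n],0))
z=np.load("pics/t2.npz");P=z["P"];H=P[...,2]
M=np.zeros(H.shape,bool);M[140:170,255:290]=1;st("top spin",P[M&(H>.132)&(H<.15)])
for n in "t0","t2":
  P=np.load(f"pics/{n}.npz")["P"];H=P[...,2]
  M=np.zeros(H.shape,bool);M[135:170,222:246]=1;q=P[M&(H>.132)&(H<.15)];len(q) and st(n+" post",q)
  M=np.zeros(H.shape,bool);M[140:170,255:290]=1;st(n+" spin",P[M&(H>.132)&(H<.15)])
E
```

```text
post>137 152 min [0.5071 0.1191 0.137 ] max [0.5572 0.1369 0.1399] mid [0.5321 0.128  0.1385]
post>.12 594 min [0.506  0.1191 0.1202] max [0.5591 0.1373 0.1399] mid [0.5326 0.1282 0.13  ]
spin 294 min [0.5024 0.017  0.136 ] max [0.5553 0.0324 0.1403] mid [0.5289 0.0247 0.1382]
L 153 min [0.5024 0.0191 0.136 ] max [0.5099 0.0324 0.1403] mid [0.5062 0.0258 0.1382]
R 141 min [0.5478 0.017  0.136 ] max [0.5553 0.0291 0.1398] mid [0.5516 0.0231 0.1379]
bar ((532.3084106445312, 109.86883544921875), (76.10272979736328, 14.105013847351074), 87.85040283203125) 0.2702657398061159 0.07170191615937643
[0.53140737 0.08523882 0.27026835]
[0.53339581 0.13830595 0.27025723]
top spin 91 min [ 0.5011 -0.0159  0.1321] max [0.5527 0.0307 0.1425] mid [0.5269 0.0074 0.1373]
t0 post 35 min [0.5055 0.1198 0.1326] max [0.5584 0.1347 0.1423] mid [0.532  0.1273 0.1375]
t0 spin 94 min [ 0.5008 -0.0163  0.132 ] max [0.5531 0.0303 0.1418] mid [0.527  0.007  0.1369]
t2 post 19 min [0.5066 0.1195 0.1325] max [0.5496 0.1342 0.142 ] mid [0.5281 0.1269 0.1373]
t2 spin 91 min [ 0.5011 -0.0159  0.1321] max [0.5527 0.0307 0.1425] mid [0.5269 0.0074 0.1373]
```

```bash
python3 -m creep '[[0.5,0,0,0],[0.5,0,0,0],[0.5,0,0,0],[0.52,0,0,0],[0,0,0,0]]'
python3 -m creep '[[0,0,0.5,0],[0,0,0.5,0],[0,0,0.5,0],[0,0,0.5,0],[0,0,0,0]]'
python3 - <<'E'
from h import *
T=tool();print(T.round(4));im,P=look("wrist","w3.png");H=P[...,2]
q=P[(H>.136)&(H<.145)];q=q[(abs(q[:,0]-.529)<.035)&(abs(q[:,1]-.01)<.04)];print(q.min(0),q.max(0))
b=P[(H>.16)&(H<.175)];b=b[(abs(b[:,0]-.529)<.02)&(b[:,1]<.1)];print(np.median(b,0),cv2.minAreaRect(b[:,:2].astype(np.float32)*1000))
E
```

```text
time_s: 8.85
tcp_pos: [0.5299, 0.0641, 0.2565]
tcp_rot: [-0.0, -0.692, 0.722, -0.0]
contact_force: [-0.5, -0.3, -4.7]
finger_gap: 0.0114
gripper_force: 79.5
time_s: 9.35
tcp_pos: [0.5281, 0.0668, 0.1534]
tcp_rot: [-0.002, -0.693, 0.721, 0.002]
contact_force: [-0.9, -0.8, -4.2]
finger_gap: 0.0115
gripper_force: 79.5
[[-3.860e-02 -9.992e-01 -5.600e-03  5.281e-01]
 [-9.993e-01  3.860e-02 -6.000e-04  6.680e-02]
 [ 8.000e-04  5.500e-03 -1.000e+00  1.534e-01]
 [ 0.000e+00  0.000e+00  0.000e+00  1.000e+00]]
[ 0.50031091 -0.01513914  0.13600038] [0.55498402 0.03173067 0.14016005]
[0.52731335 0.0261212  0.16740072] ((531.3602294921875, 35.90961837768555), (38.82782745361328, 128.827392578125), 6.025424003601074)
```

View pics/w3.png

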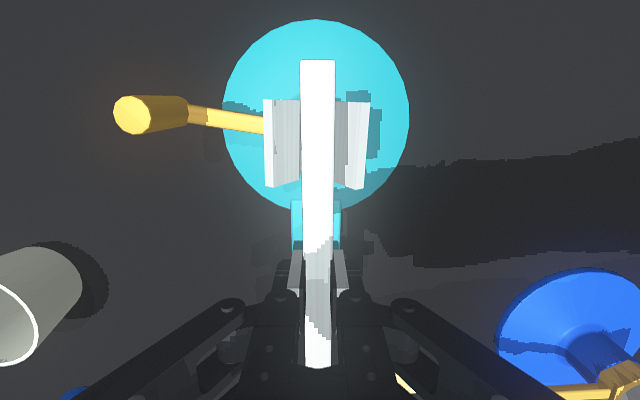

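The bar at (317,60..) sits centred between the slot cheeks at (268) and (366). I'll lower it now.

```bash
python3 -m creep '[[0,0,0.15,0],[0,0,0.15,0],[0,0,0.15,0],[0,0,0.1,0],[0,0,0,0]]'
python3 -m creep '[[0,0,0.08,0],[0,0,0.06,0],[0,0,0.05,0],[0,0,0.03,0],[0,0,0,0]]'
```

```text
time_s: 9.9
tcp_pos: [0.5297, 0.0665, 0.1281]
tcp_rot: [-0.001, -0.693, 0.721, 0.0]
contact_force: [-0.2, 0.5, -5.3]
finger_gap: 0.0117
gripper_force: 79.7
time_s: 10.4
tcp_pos: [0.5301, 0.0666, 0.1176]
tcp_rot: [-0.0, -0.693, 0.721, 0.0]
contact_force: [-0.9, -0.7, -4.4]
finger_gap: 0.0118
gripper_force: 79.7
```

```bash
python3 -m creep '[[0,0,0.04,0],[0,0,0.03,0],[0,0,0.02,0],[0,0,0,0],[0,0,0,0]]'
```

```text
time_s: 10.9
tcp_pos: [0.5302, 0.0666, 0.1133]
tcp_rot: [-0.0, -0.693, 0.721, -0.0]
contact_force: [-0.8, 0.5, -4.1]
finger_gap: 0.0116
gripper_force: 79.7
```

```bash
python3 -m creep '[[0,0,0.02,0],[0,0,0.01,0],[0,0,0,0]]'
python3 -m creep '[[0,0,0,0],[0,0,0,0],[0,0,0,0],[0,0,0,0],[0,0,0,0]]' 40
python3 -m creep '[[0,0,-0.4,0],[0,0,-0.6,0],[0,0,-0.6,0],[0,0,-0.6,0],[0,0,-0.6,0]]'
python3 - <<'E'
from h import *
T=tool();print(T[:3,3].round(4));im,P=look("wrist","w4.png");H=P[...,2];I=im.min(-1)
for a,b_ in ((-.03,.06),(.08,.17)):
  q=P[(H>.12)&(H<.135)&(I>110)&(abs(P[...,0]-.53)<.012)&(P[...,1]>a)&(P[...,1]<b_)];print(len(q),np.median(q,0) if len(q) else 0, q[:,1].min() if len(q) else 0)
q=P[(H>.105)&(H<.14)&(P[...,0]>.59)&(P[...,0]<.65)&(abs(P[...,1])<.06)];print("pin",len(q),(q.min(0)+q.max(0))/2,q.min(0),q.max(0))
look("top","t4.png")
E
```

```text
time_s: 11.2
tcp_pos: [0.5303, 0.0666, 0.1126]
tcp_rot: [0.0, -0.693, 0.721, -0.0]
contact_force: [-2.4, 0.1, 5.5]
finger_gap: 0.012
gripper_force: 81.0
time_s: 11.7
tcp_pos: [0.5302, 0.0666, 0.1118]
tcp_rot: [0.0, -0.693, 0.721, -0.0]
contact_force: [1.1, -0.9, 0.1]
finger_gap: 0.0397
gripper_force: 0.0
time_s: 12.2
tcp_pos: [0.53, 0.0666, 0.2531]
tcp_rot: [0.0, -0.693, 0.721, -0.0]
contact_force: [1.0, 0.4, 0.3]
finger_gap: 0.0398
gripper_force: 0.0
[0.53   0.0666 0.2531]
2125 [0.53030627 0.00982362 0.12636364] -0.02895515091746509
1078 [0.53286369 0.11712699 0.12652547] 0.08005362265469601
pin 653 [ 0.62035782 -0.01033327  0.11940452] [ 0.61067381 -0.01992447  0.10508543] [ 0.63004182 -0.00074208  0.13372361]
```

View pics/w4.png

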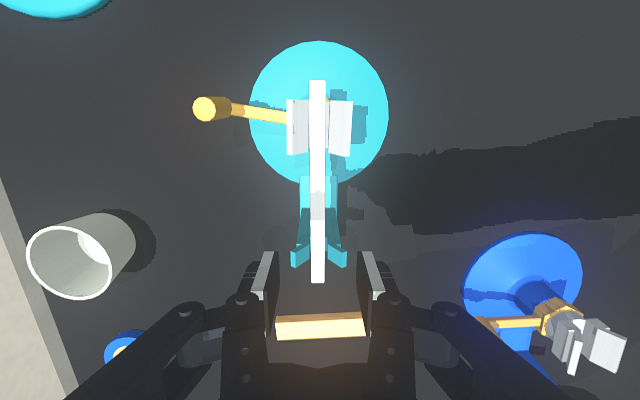

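The bar lies in both slot and notch with its top at 126.5 mm. The pin is at (205,109) in the picture, which is world (0.620,-0.010). Next I turn the tool so its x points inward along the lever and move above the pin.

```bash
python3 -m creep '[[0,0,0,0.9],[0,0,0,0.9],[0,0,0,0.9],[0,0,0,0.9],[0,0,0,0.9]]' 50 40
python3 -m creep '[[0,0,0,0.9],[0,0,0,0.9],[0,0,0,0.9],[0,0,0,0.9],[0,0,0,0.9]]'
python3 -m creep '[[0,0,0,0.9],[0,0,0,0.9],[0,0,0,0.9],[0,0,0,0.7],[0,0,0,0]]'
python3 -m creep '[[-0.52,-0.29,0,0],[-0.52,-0.29,0,0],[-0.52,-0.29,0,0],[-0.51,-0.285,0,0],[0,0,0,0]]'
python3 - <<'E'
from h import *
T=tool();print(T.round(4));im,P=look("wrist","w5.png");H=P[...,2]
q=P[(H>.127)&(H<.14)&(P[...,0]>.59)&(P[...,0]<.65)&(abs(P[...,1])<.06)];c=(q.min(0)+q.max(0))/2;print("pin",len(q),c,q.min(0),q.max(0))
c[2]=.1;print((T[:3,:3].T@(c-T[:3,3]))/.05,np.degrees(np.arctan2(T[1,0],T[0,0])))
E
```

```text
time_s: 12.8
tcp_pos: [0.53, 0.0666, 0.2511]
tcp_rot: [-0.0, -0.435, 0.901, 0.0]
contact_force: [0.6, 0.1, 0.6]
finger_gap: 0.0497
gripper_force: 0.0
time_s: 13.3
tcp_pos: [0.53, 0.0666, 0.2511]
tcp_rot: [-0.0, -0.135, 0.991, -0.0]
contact_force: [-0.7, -0.2, 0.1]
finger_gap: 0.05
gripper_force: 0.0
time_s: 13.8
tcp_pos: [0.53, 0.0666, 0.2512]
tcp_rot: [-0.0, 0.1, 0.995, -0.0]
contact_force: [-0.5, 0.6, 1.1]
finger_gap: 0.05
gripper_force: 0.0
time_s: 14.3
tcp_pos: [0.6221, -0.0125, 0.2503]
tcp_rot: [-0.0, 0.099, 0.995, -0.0]
contact_force: [-1.0, 0.9, 0.5]
finger_gap: 0.0502
gripper_force: 0.0
[[-9.805e-01  1.966e-01 -5.000e-04  6.221e-01]
 [ 1.967e-01  9.805e-01 -6.000e-04 -1.250e-02]
 [ 4.000e-04 -7.000e-04 -1.000e+00  2.503e-01]
 [ 0.000e+00  0.000e+00  0.000e+00  1.000e+00]]
pin 378 [ 0.62035371 -0.00996895  0.13031978] [ 0.61070839 -0.01955701  0.12709774] [ 6.29999021e-01 -3.80890376e-04  1.33541818e-01]
[0.0440333  0.04545277 3.00636647] 168.65886341625531
```

```bash
python3 -m creep '[[0.04,0.045,0.6,0],[0,0,0.7,0],[0,0,0.7,0],[0,0,0.6,0],[0,0,0.4,0]]'
python3 -m creep '[[0,0,0.06,0],[0,0,0,0],[0,0,0,0],[0,0,0,0]]' 26
```

```text
time_s: 14.85
tcp_pos: [0.6166, -0.007, 0.0996]
tcp_rot: [-0.001, 0.098, 0.995, -0.0]
contact_force: [-0.6, -0.2, -0.4]
finger_gap: 0.0504
gripper_force: 0.0
time_s: 15.25
tcp_pos: [0.6195, -0.0077, 0.1003]
tcp_rot: [0.001, 0.099, 0.995, 0.0]
contact_force: [-0.8, 0.0, -0.6]
finger_gap: 0.0258
gripper_force: 0.0
```

```bash
for i in 1 ; do python3 -m creep '[[0.003,-0.106,0,0.4],[0.003,-0.106,0,0.4],[0.003,-0.106,0,0.4],[0.003,-0.106,0,0.4],[0.003,-0.106,0,0.4]]'; done
python3 -m creep '[[0.003,-0.106,0,0.4],[0.003,-0.106,0,0.4],[0.003,-0.106,0,0.4],[0.003,-0.106,0,0.4],[0.003,-0.106,0,0.4]]'
python3 - <<'E'
from h import *
look("top","t6.png");T=tool();c=np.array([.5285,.008]);d=T[:2,3]-c;print(np.hypot(*d),np.degrees(np.arctan2(d[1],d[0])),np.degrees(np.arctan2(T[1,0],T[0,0]))-180,readout.get_state()["joint_pos"])
E
```

```text
time_s: 15.75
tcp_pos: [0.6113, -0.0326, 0.1001]
tcp_rot: [0.002, 0.238, 0.971, 0.001]
contact_force: [3.7, 1.5, -1.2]
finger_gap: 0.0259
gripper_force: 1.5
time_s: 16.25
tcp_pos: [0.5962, -0.0544, 0.1002]
tcp_rot: [0.002, 0.371, 0.929, 0.001]
contact_force: [3.1, 1.5, -0.1]
finger_gap: 0.0262
gripper_force: 1.5
0.091984267837366 -43.12830139316583 -43.714558382244974 [-9.19228582e-02  4.28560654e-01 -7.67267247e-02  1.06215002e+00
  7.58334731e-05  6.71037469e-01]
```

```bash
python3 -m creep '[[0.003,-0.106,0,0.4],[0.003,-0.106,0,0.4],[0.003,-0.106,0,0.4],[0.003,-0.106,0,0.4],[0.003,-0.106,0,0.4]]'
python3 -m creep '[[0.003,-0.106,0,0.4],[0.003,-0.106,0,0.4],[0.003,-0.106,0,0.4],[0.003,-0.106,0,0.4],[0.003,-0.106,0,0.4]]'
python3 - <<'E'
from h import *
T=tool();c=np.array([.5285,.008]);d=T[:2,3]-c;print(np.hypot(*d),np.degrees(np.arctan2(d[1],d[0])),np.degrees(np.arctan2(T[1,0],T[0,0]))-180)
im,P=look("wrist","w7.png")
E
```

```text
time_s: 16.8
tcp_pos: [0.5755, -0.071, 0.1002]
tcp_rot: [0.002, 0.496, 0.868, 0.001]
contact_force: [3.7, -0.7, 0.5]
finger_gap: 0.0261
gripper_force: 1.5
time_s: 17.3
tcp_pos: [0.551, -0.0813, 0.1001]
tcp_rot: [0.002, 0.612, 0.791, 0.001]
contact_force: [3.8, -1.6, 0.7]
finger_gap: 0.0261
gripper_force: 1.5
0.09214041516506022 -75.84010376804453 -75.45676306452457
```

View pics/w7.png

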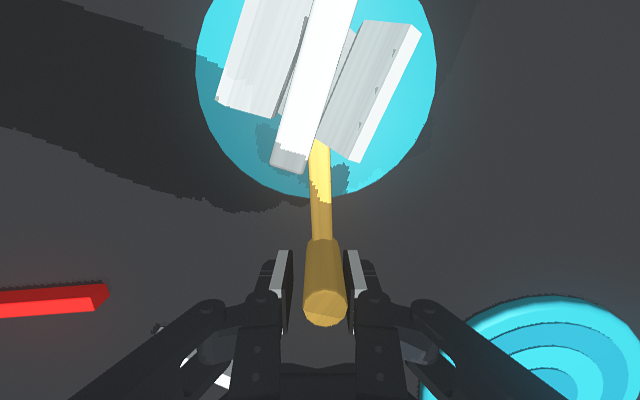

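```bash
python3 -m creep '[[0.003,-0.106,0,0.4],[0.003,-0.106,0,0.4],[0.003,-0.106,0,0.4],[0.003,-0.106,0,0.4],[0,0,0,0]]'
python3 -m creep '[[0.001,-0.053,0,0.2],[0,0,0,0]]'
```

```text
time_s: 17.85
tcp_pos: [0.5291, -0.0841, 0.0998]
tcp_rot: [0.001, 0.696, 0.718, 0.0]
contact_force: [0.5, -0.8, -0.3]
finger_gap: 0.0262
gripper_force: 0.5
time_s: 18.05
tcp_pos: [0.5264, -0.084, 0.0993]
tcp_rot: [0.0, 0.706, 0.709, 0.0]
contact_force: [1.9, 0.1, 1.7]
finger_gap: 0.0259
gripper_force: 1.2
```

```bash
python3 - <<'E'
from h import *
T=tool();im,P=look("wrist","w8.png");H=P[...,2]
q=P[(H>.127)&(H<.137)&(P[...,1]<-.06)&(abs(P[...,0]-.529)<.02)&(im[...,0].astype(int)>im[...,2]+40)];c=(q.min(0)+q.max(0))/2
d=c-[.5285,.008,0];print("pin",len(q),c,np.degrees(np.arctan2(d[1],d[0])))
q=P[(H>.137)&(H<.1425)&(P[...,1]<.05)&(P[...,1]>-.03)];a=q[q[:,0]<.52];b=q[q[:,0]>.537]
for s in a,b: print(len(s),np.degrees(np.arctan(np.polyfit(s[:,1],s[:,0],1)[0])),s.mean(0))
q=P[(H>.12)&(H<.132)&(abs(P[...,0]-.53)<.015)&(P[...,1]>-.04)&(P[...,1]<.03)&(im.min(-1)>170)];print("bar",np.median(q,0),np.degrees(np.arctan(np.polyfit(q[:,1],q[:,0],1)[0])))
E
```

```text
pin 1540 [ 0.5270832  -0.08606718  0.13190204] -90.86289798518756
1429 8.583040517661761 [0.50546764 0.00953829 0.13795207]
1611 8.62884595499916 [0.54957408 0.00656344 0.13794766]
bar [0.52907084 0.0074308  0.1263755 ] 0.8889360189156607
```

View pics/w8.png

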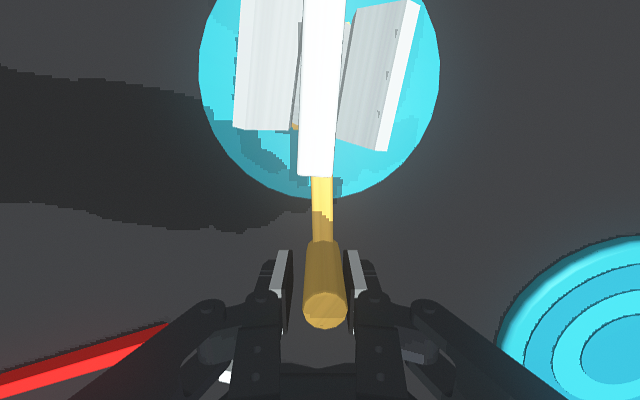

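The slot is turned 8.6° and the lever 90.9°, so the locknut is at about 1.43 rad and the spindle at about -0.12 rad. The bar is still seated, so I'll open and withdraw.

```bash
python3 -m creep '[[0,0,0,0],[0,0,0,0],[0,0,-0.3,0],[0,0,-0.6,0],[0,0,-0.8,0]]' 50
python3 -m creep '[[0,0,-0.8,0],[0,0,-0.6,0],[0,0,0,0],[0,0,0,0],[0,0,0,0]]'
python3 - <<'E'
from h import *
im,P=look("wrist","w9.png");H=P[...,2]
q=P[(H>.127)&(H<.137)&(P[...,1]<-.06)&(abs(P[...,0]-.529)<.02)&(im[...,0].astype(int)>im[...,2]+40)];c=(q.min(0)+q.max(0))/2
d=c-[.5285,.008,0];pa=np.degrees(np.arctan2(d[1],d[0]))
q=P[(H>.137)&(H<.1425)&(P[...,1]<.05)&(P[...,1]>-.03)];s=q[q[:,0]<.52];sa=np.degrees(np.arctan(np.polyfit(s[:,1],s[:,0],1)[0]));print(pa,sa,"nut",np.radians(-pa-sa))
q=P[(H>.12)&(H<.132)&(abs(P[...,0]-.53)<.015)&(P[...,1]>-.04)&(P[...,1]<.17)&(im.min(-1)>170)];print("bar",np.median(q,0),q[:,1].min(),q[:,1].max(),cv2.minAreaRect(q[:,:2].astype(np.float32)*1000))
E
```

```text
time_s: 18.6
tcp_pos: [0.5243, -0.0837, 0.183]
tcp_rot: [-0.002, 0.706, 0.709, -0.001]
contact_force: [0.3, 0.2, -0.2]
finger_gap: 0.0497
gripper_force: 0.0
time_s: 19.1
tcp_pos: [0.5252, -0.0839, 0.2524]
tcp_rot: [-0.001, 0.706, 0.708, -0.001]
contact_force: [0.7, 0.8, 0.4]
finger_gap: 0.0504
gripper_force: 0.0
-88.78043856763942 8.553604706831843 nut 1.4002223993215663
bar [0.52928257 0.01826074 0.1263868 ] -0.028442130300704773 0.06985705240307728 ((529.8230590820312, 20.740692138671875), (29.76410484313965, 98.2335205078125), 0.44201645255088806)
```

The nut is at about 1.40 rad, the bar is seated with its middle about 58 mm from the axis, and the robot is clear of everything.

```bash
python3 -c "
from cell import job
print(job.hand_in())"
```

```text
the job is handed in; nothing more can be done
None
```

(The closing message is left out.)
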